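Put the knob back on the study timer

ROBOT

A 6-joint arm with a two-finger parallel gripper is mounted at the origin on the work surface. World frame = base frame: x ahead of the robot, y to its left, z up, the work surface at z = 0. Lengths are in mm, angles in degrees, forces in N, time in s.
With the tool pointing down it reaches from about 300 to 750 mm from the base axis. Payload 8.5 kg.
Tool frame: the origin (TCP) lies midway between the tips of the shut fingers; the grasp point (between the pads) lies 19 mm behind it; z points along the fingers, y is the direction in which the jaws open and shut (so a half turn about z gives the same grasp; the last joint's range is limited). The gripper opens to 88 mm and grips with 3 to 60 N. Pads are 18 mm wide; open, the fingers measure 123 mm over their backs; the gripper's body (75 mm by 187 mm) begins 45 mm behind the grasp point.
Start: joints at [-89.628, 21.807, 74.336, -0, 83.858, -12.336], TCP at [120.988, -536.509, 238.748] pointing down, gripper open.
Joint ranges: [-178.18, 178.18], [-50.72, 133.34], [12.68, 142.11], [-81.47, 261.47], [9.98, 163.14], [-165.26, 165.26]. Speed limits (degrees/s): [136.94, 136.94, 180, 180, 180, 180].

INTERFACE

Orientations are given as [roll, pitch, yaw] about the fixed x, y, z axes, in that order (R = Rz(yaw) Ry(pitch) Rx(roll)).
In Python, from bench import robot gives the robot as it stands. The module is installed in compiled form; this text tells all that it offers.
- The arm moves only by the tool send_rows, never from a script. Its argument "deltas" is a list of rows, each a list of 7 numbers: the shift along the tool's x, y, z in cm, then the turn, a rotation vector about the tool's x, y, z in degrees, then the opening, from -1 (shut) to 1 (fully open). In form: [[x, y, z, wx, wy, wz, gripper], ...]. A call has exactly 5 rows; each row shifts and turns the pose as measured when the row begins, along the tool's axes as they then stand; what a row does not reach is not made up. A row lasts 1/8 s, in which the tool goes at most 62.5 mm and 10.7 degrees, less where a joint would pass 70% of its speed; a pose out of reach is approached as far as the arm can. A call is refused whole if a number of a shift passes 6.25 or a number of a turn 10.7, either way. A call with a gripper value outside its range is refused whole. The fingers move at their own pace and stop on an object; "squeeze" is the grip in N (left out, the last holds). Time passes only in rows, so rows that do not move let the fingers close, or fill a call up. It gives the time, the measured TCP pose, the force and the opening at its end, in the units of the state.
- robot.state(): the state, without advancing time (a new reading comes with each control period).
- robot.capture(name): name is "scene" or "top" or "wrist"; returns (picture, depth): 400x640x3 uint8, red, green, blue; 400x640 float32, mm along the optical axis (not along the pixel's ray), 0 where there is no reading.
- robot.camera_model(name): a dict with "camera_matrix" (3x3 intrinsics, pixels), "R" (3x3) and "t" (3): a world point X has camera coordinates R X + t; the wrist camera has in their place "hand_eye" (4x4, takes a point from camera to tool coordinates, whose origin is the TCP and whose axes are the flange's). Camera axes: x right, y down, z forward; pixel columns grow to the right and rows downward; lengths in mm; the calibration is good to about 2 mm. A picture is of the moment at which its call begins: read the wrist's pose just before it. camera_model takes no time and is no camera call.
- robot.close_job(): hands the job in, once; it reports no verdict.
The state is a dict: "time_s": time; "joints": joint angles; "qvel": joint speeds; "tau": joint torques, N m; "tcp_pos": TCP position; "orientation": TCP orientation; "ft_force": force on the tool from outside, world axes, zero at the start; "moment": the same for the moment, N m; "finger_gap": finger opening in mm.
Only numpy, scipy, OpenCV 4.12 (cv2) and the standard library are available. Lean on these libraries where they do the work, as an engineer would, in place of code of your own. Each camera call takes 0.05 s, during which the arm holds its last target. There are 200 camera calls.

TASK

The knob has come off the study timer on the desk. Pick out the knob that belongs to it, the larger of the two with a raised grip bar, turn it so that its slot lines up with the flat shaft, and push it down (turning it a little if it sticks) until it sits fully home on the timer's face, keeping hold of it until it is home; then let go. Leave the small bar knob and the plain round knob where they lie.

Things in the scene. Friction and masses are not known exactly. Their poses are not given: they have to be found in the camera images.
- timer: Study timer: white box 100 x 100 x 43 mm, fixed, with a round dial face 80 mm across, 45 mm above the desk. From its middle a fixed flat steel shaft stands up, 19 x 9 mm in plan, 14 mm tall (top 59 mm above the desk), the top 6 mm tapering to 12 x 4 mm. Origin: on the shaft's axis, at the box's underside (desk level). x along the shaft's 19 mm width, z up.
- timer_knob: The timer's grey knob, upright on the desk: round skirt 54 mm across, 22 mm high, with a grip bar on top 48 long, 12 wide, 26 mm high (48 overall). Slot in the underside 23 x 13 mm, 16 deep, along the bar, mouth 4 mm wider all round: fits the shaft either way round. Origin: centre of the underside; x along bar and slot, z up. Home: underside on the dial face, origin 45 mm above the desk.
- small_knob: Another knob of the same grey plastic, not the timer's: skirt 34 mm in diameter and 14 mm high, grip bar 30 x 8 mm and 16 mm high (30 mm high overall). Stands on the desk; to be left where it is. Origin: centre of the underside, x along the bar.
- round_knob: A plain round grey knob without a grip bar, fluted, 53 mm in diameter and 32 mm high. Stands on the desk; to be left where it is. Origin: centre of the underside.
Mind the look-alikes: they are no part of the job. Leave any yellow look-alike of the timer_knob alone.

How it is judged (in metres and radians):
On the way:
1. the timer's knob is pushed fully home on the shaft while the gripper still holds or presses it (z of timer_knob in the frame of timer between 0.04 and 0.0485 m and horizontal distance between timer_knob and timer below 0.01 m and angle between the x axis of timer_knob and the x axis of timer, either way round below 0.4 rad and angle between timer_knob's own z axis and vertical below 0.15 rad and contact force between the fingers and timer_knob above 0.3 N), for 0.1 s.
At the end, for the whole second after the job is handed in: The timer's knob is fully home: its underside within 3.5 mm of the dial face, its centre within 10 mm of the shaft's axis, its bar in line with the shaft within 23 degrees (either way round), upright within 8 degrees, at rest and released (z of timer_knob in the frame of timer between 0.04 and 0.0485 m and horizontal distance between timer_knob and timer below 0.01 m and angle between the x axis of timer_knob and the x axis of timer, either way round below 0.4 rad and angle between timer_knob's own z axis and vertical below 0.15 rad and linear speed of timer_knob below 0.02 m/s); the robot touches nothing.
It fails at once if the small bar knob or the plain round knob is moved by more than 40 mm (distance of any of small_knob, round_knob from where it was at the start of the episode above 0.04 m).
It also fails if it takes over 42 s, if anything falls off the work surface, if the arm or the gripper's body presses on something with over 40 N, if the wrist force passes 120 N, or if a joint passes its speed limit or range.

## Working session

There is one attempt and no reset: what is moved stays moved. The work goes in short steps, Python scripts to look and compute and a tool call to move; the robot and the scene stay as the last step left them, time stands still between calls to the robot, and variables do not carry over. Pictures are saved under pics/ and viewed, about 8 in all and at most 12, crops included, and the job is handed in when it is done.

Besides the shell and the picture viewer there is one more tool, called after "Request:" as name([rows], argument=value, ...), one row to a line, values as JSON. send_rows: Moves the arm, as the interface text tells. Its arguments: {"type":"object","properties":{"deltas":{"type":"array","items":{"type":"array","items":{"type":"number"}}},"squeeze":{"type":"number"}},"required":["deltas"]}

```bash
mkdir -p pics; cat > h.py <<'E'
import numpy as np, cv2
from bench import robot
from scipy.spatial.transform import Rotation as Rn
def grab(n):
    s=robot.state(); p,d=robot.capture(n); m=robot.camera_model(n); return s,p,d,m
def world(n,s,d,m):
    K=np.array(m["camera_matrix"]); v,u=np.mgrid[:400,:640]
    P=np.stack([(u-K[0,2])/K[0,0]*d,(v-K[1,2])/K[1,1]*d,d],-1)
    if n=="wrist":
        H=np.array(m["hand_eye"]); P=P@H[:3,:3].T+H[:3,3]
        R=Rn.from_euler('xyz',s["orientation"],degrees=True).as_matrix()
        return P@R.T+np.array(s["tcp_pos"])
    return (P-np.array(m["t"]))@np.array(m["R"])
E
python3 - <<'E'
from h import *
im=[]
for n in("top","scene"):
    s,p,d,m=grab(n); np.savez(n+'0.npz',p=p,d=d,W=world(n,s,d,m)); cv2.imwrite(f'pics/{n}0.png',p[...,::-1])
print(robot.state())
E
```

```text
{'time_s': 0.1, 'joints': array([-8.96275829e+01,  2.18364039e+01,  7.43783945e+01, -1.65252907e-03,
        8.38585467e+01, -1.23348907e+01]), 'qvel': array([ 0.01739069, -0.09211765, -0.18627882,  0.04598733, -0.03122096,
       -0.11851513]), 'tau': array([ 3.77928314e-03, -4.38648999e+01, -2.24907768e+01,  7.14904186e-02,
        3.42675461e-02, -8.20506193e-05]), 'tcp_pos': array([ 120.98107254, -536.2713014 ,  238.21818975]), 'orientation': array([-1.79927997e+02, -1.40634865e-02,  1.27074768e+01]), 'ft_force': array([-0.05890023,  0.60712834,  0.84855963]), 'moment': array([-0.02079547, -0.04407085, -0.03402739]), 'finger_gap': 87.91685492386878}
```

View pics/top0.png

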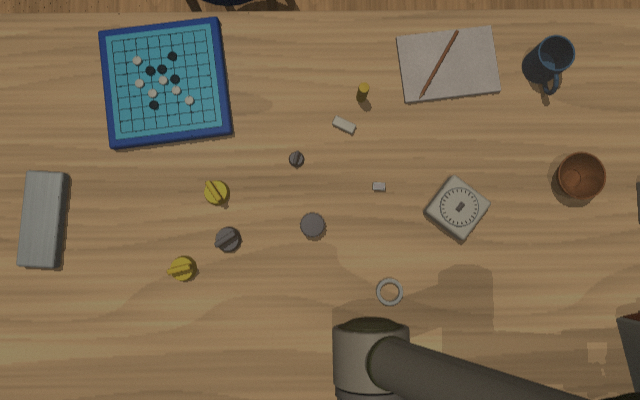

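View pics/scene0.png

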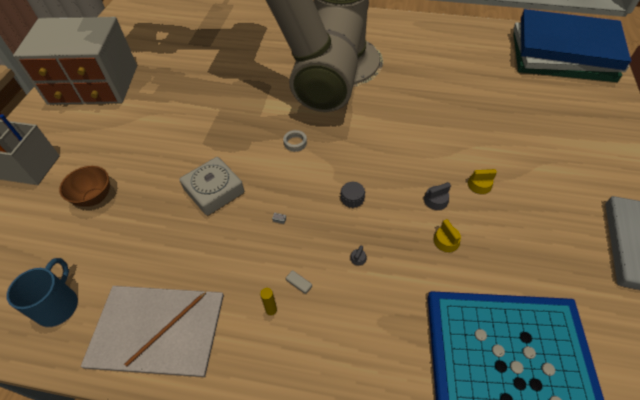

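Top view: the timer knob is at px (228,239), the small knob at (296,158), the round knob at (312,225), the timer at (458,208) with its shaft at about (460,207), and two yellow look-alikes at (216,192) and (181,268). Next I'll measure these from depth.

```bash
python3 - <<'E'
from h import *
z=np.load('top0.npz');W=z['W'];p=z['p'].astype(int)
def reg(c,r,lo,hi,nm):
    v,u=np.mgrid[:400,:640]; k=(abs(u-c[0])<r)&(abs(v-c[1])<r)&(W[...,2]>lo)&(W[...,2]<hi)&(z['d']>0)
    P=W[k]; rc=cv2.minAreaRect(P[:,:2].astype(np.float32)); print(nm,k.sum(),P.mean(0).round(1),'rect',np.round(rc[0],1),np.round(rc[1],1),round(rc[2],1))
reg((228,239),20,10,27,'skirt');reg((228,239),20,36,60,'bar')
reg((458,208),45,35,48,'face');reg((460,207),10,50,65,'shaft');reg((296,158),14,8,40,'small');reg((312,225),18,20,40,'round')
reg((216,192),18,10,60,'yel1');reg((181,268),22,10,60,'yel2')
print(np.median(W[180:200,340:370,2]))
m=robot.camera_model('top');print(m)
E
```

```text
skirt 320 [453.8 280.8  20.9] rect [454.9 282. ] [49.6 46.8] 24.5
bar 150 [454.3 283.2  46.6] rect [454.2 284.1] [12.2 48.3] 32.8
face 2190 [ 514.3 -192.8   43.5] rect [ 514.9 -194.9] [100.7 101.1] 51.6
shaft 45 [ 514.4 -193.4   56.1] rect [ 513.  -190.3] [18.8 25.3] 3.4
small 174 [622.4 139.1  18. ] rect [623.6 139.4] [30.9 29.8] 0.2
round 476 [481.6 106.5  31.2] rect [482.3 106.5] [49.8 49.8] 89.0
yel1 484 [552.2 305.7  29.1] rect [552.8 307.4] [48.8 49. ] 8.2
yel2 510 [394.8 374.4  28.1] rect [394.6 375.9] [50.3 48.3] 20.2
-0.24546513818024435
{'camera_matrix': array([[507.30225906,   0.        , 321.53934001],
       [  0.        , 507.30225906, 201.93161038],
       [  0.        ,   0.        ,   1.        ]]), 'R': array([[-0.01121619, -0.99989777,  0.00886836],
       [-0.99645307,  0.01043696, -0.08350058],
       [ 0.08339949, -0.00977347, -0.99646827]]), 't': array([  91.90396393,  527.38825784, 1038.93199278])}
```

```bash
cat >> h.py <<'E'
def plan(pos,yaw=None):
    s=robot.state(); R=Rn.from_euler('xyz',s["orientation"],degrees=True)
    t=R.inv().apply(np.array(pos)-s["tcp_pos"])/10; print('t',round(s['time_s'],2),'tcp',s['tcp_pos'].round(1),s['orientation'].round(2),'shift cm',t.round(2))
    if yaw is not None:
        for y in(yaw,yaw+180): print('turn',(R.inv()*Rn.from_euler('xyz',[180,0,y],degrees=True)).as_rotvec(degrees=True).round(2))
    print('F',s['ft_force'].round(1),'gap',round(s['finger_gap'],1),'j',s['joints'].round(0))
E
python3 - <<'E'
from h import *
print(robot.camera_model('wrist'))
plan((514,-193,238),12.7)
E
```

```text
{'camera_matrix': array([[329.60575195,   0.        , 314.97083806],
       [  0.        , 329.60575195, 198.54358414],
       [  0.        ,   0.        ,   1.        ]]), 'hand_eye': array([[-5.10514388e-04, -9.49233612e-01, -3.14571598e-01,
         8.10842147e+01],
       [ 9.99999585e-01, -2.47334654e-04, -8.76543884e-04,
        -3.46366710e-01],
       [ 7.54240459e-04, -3.14571915e-01,  9.49233344e-01,
        -1.45232868e+02],
       [ 0.00000000e+00,  0.00000000e+00,  0.00000000e+00,
         1.00000000e+00]])}
t 0.1 tcp [ 121.  -536.3  238.2] [-1.7993e+02 -1.0000e-02  1.2710e+01] shift cm [ 45.89 -24.84   0.06]
turn [-0.07 -0.01  0.01]
turn [ 2.0000e-02 -1.1000e-01 -1.7999e+02]
F [-0.1  0.6  0.8] gap 87.9 j [-90.  22.  74.  -0.  84. -12.]
```

Request:
send_rows([
  [5.1,-2.8,0.6,0,0,0,1],
  [5.1,-2.8,0.6,0,0,0,1],
  [5.1,-2.8,0.6,0,0,0,1],
  [5.1,-2.8,0.6,0,0,0,1],
  [5.1,-2.8,0.6,0,0,0,1],
])

```text
time_s: 0.72
tcp_pos: [342.5, -340.3, 206.0]
orientation: [-179.8, -0.0, 12.3]
ft_force: [1.4, -1.0, -0.2]
finger_gap: 88.2
```

Request:
send_rows([
  [5.1,-2.8,0.6,0,0,0,1],
  [5.1,-2.8,0.6,0,0,0,1],
  [5.1,-2.8,0.6,0,0,0,1],
  [5.1,-2.8,0.6,0,0,0,1],
  [0,0,0,0,0,0,1],
])

```text
time_s: 1.35
tcp_pos: [524.4, -178.4, 180.0]
orientation: [-179.7, 0.1, 12.5]
ft_force: [-0.2, 0.3, 0.2]
finger_gap: 88.0
```

```bash
python3 - <<'E'
from h import *
plan((514,-193,160),12.7)
s,p,d,m=grab('wrist');np.savez('w1.npz',p=p,d=d,W=world('wrist',s,d,m));cv2.imwrite('pics/w1.png',p[...,::-1])
E
```

```text
t 1.35 tcp [ 524.4 -178.4  180. ] [-1.7971e+02  9.0000e-02  1.2540e+01] shift cm [-1.33  1.21  1.99]
turn [-0.29  0.09 -0.16]
turn [1.4000e-01 4.6000e-01 1.7984e+02]
F [-0.2  0.3  0.2] gap 88.0 j [-31.  25.  79.   0.  76.  46.]
```

View pics/w1.png

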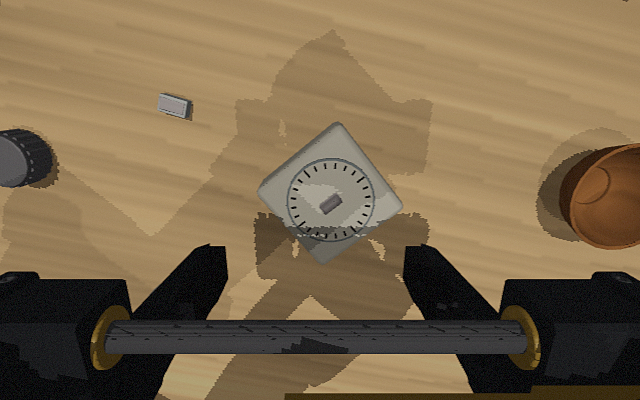

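The wrist view shows the timer at (330,195) and its shaft at about (330,204), with the long axis rising to the right.

```bash
python3 - <<'E'
from h import *
z=np.load('w1.npz');W=z['W'];g=z['p'].astype(int).sum(-1)
v,u=np.mgrid[:400,:640]
def fit(P,n):
    rc=cv2.minAreaRect(P[:,:2].astype(np.float32)); c=P[:,:2].mean(0); e,V=np.linalg.eigh(np.cov((P[:,:2]-c).T)); a=np.degrees(np.arctan2(V[1,1],V[0,1]))
    print(n,len(P),P.mean(0).round(1),'rect',np.round(rc[0],1),np.round(rc[1],1),round(rc[2],1),'pca',a.round(1))
near=(abs(u-330)<16)&(abs(v-204)<16)
for lo,hi in((48,65),(52,65),(56,65),(57.5,65)): fit(W[near&(W[...,2]>lo)&(W[...,2]<hi)],(lo,hi))
box=(abs(u-330)<80)&(abs(v-195)<80)&(W[...,2]>35)&(W[...,2]<48); fit(W[box],'box')
print(np.median(W[100:120,420:450,2]),W[near][:,2].max(),np.median(W[box][:,2]))
E
```

```text
(48, 65) 245 [ 514.1 -192.8   55.1] rect [ 512.7 -193. ] [ 9.1 19.2] 51.4 pca 138.5
(52, 65) 206 [ 513.8 -193.    56. ] rect [ 512.8 -193.2] [ 9.1 18.7] 51.4 pca 138.8
(56, 65) 112 [ 512.8 -192.9   57.8] rect [ 512.8 -193.3] [ 6.3 16.1] 54.0 pca 142.4
(57.5, 65) 74 [ 513.  -193.5   58.3] rect [ 513.1 -193.3] [ 4.8 13.4] 50.3 pca 141.5
box 10879 [ 517.1 -192.    43.2] rect [ 512.7 -192.8] [ 99.  100.2] 51.6 pca 97.3
-0.8090691081046089 325.0616359431833 43.52615156212835
```

```bash
cat >> h.py <<'E'
def rows(pos,yaw,n):
    s=robot.state(); y0=s['orientation'][2]; d=(np.array(pos)-s['tcp_pos'])/n/10; dy=(yaw-y0+180)%360-180
    for i in range(n):
        y=np.radians(y0+dy*i/n); c,q=np.cos(y),np.sin(y)
        print([round(float(d[0]*c+d[1]*q),1),round(float(d[0]*q-d[1]*c),1),round(float(-d[2]),1),0,0,round(float(-dy/n),1)])
E
python3 -c "
from h import *
rows((454,283.5,165),122.8,11)"
```

```text
[0.3, -4.2, 0.1, 0, 0, -10.0]
[1.0, -4.1, 0.1, 0, 0, -10.0]
[1.7, -3.9, 0.1, 0, 0, -10.0]
[2.4, -3.5, 0.1, 0, 0, -10.0]
[3.0, -3.1, 0.1, 0, 0, -10.0]
[3.4, -2.5, 0.1, 0, 0, -10.0]
[3.8, -1.9, 0.1, 0, 0, -10.0]
[4.1, -1.2, 0.1, 0, 0, -10.0]
[4.2, -0.4, 0.1, 0, 0, -10.0]
[4.2, 0.3, 0.1, 0, 0, -10.0]
[4.1, 1.0, 0.1, 0, 0, -10.0]
```

Request:
send_rows([
  [0.3,-4.2,0.1,0,0,-10,1],
  [1.0,-4.1,0.1,0,0,-10,1],
  [1.7,-3.9,0.1,0,0,-10,1],
  [2.4,-3.5,0.1,0,0,-10,1],
  [3.0,-3.1,0.1,0,0,-10,1],
])

```text
time_s: 2.02
tcp_pos: [487.0, 27.5, 176.0]
orientation: [-179.7, -0.1, 63.3]
ft_force: [0.6, -0.4, 0.5]
finger_gap: 88.1
```

```bash
python3 -c "
from h import *
rows((454,283.5,160),122.8,7);plan((454,283.5,160))"
```

```text
[3.1, -2.1, 0.2, 0, 0, -8.5]
[3.3, -1.6, 0.2, 0, 0, -8.5]
[3.5, -1.1, 0.2, 0, 0, -8.5]
[3.6, -0.5, 0.2, 0, 0, -8.5]
[3.7, -0.0, 0.2, 0, 0, -8.5]
[3.6, 0.5, 0.2, 0, 0, -8.5]
[3.5, 1.1, 0.2, 0, 0, -8.5]
t 2.02 tcp [487.   27.5 176. ] [-1.7974e+02 -5.0000e-02  6.3270e+01] shift cm [ 21.38 -14.46   1.68]
F [ 0.6 -0.4  0.5] gap 88.1 j [-11.  19.  90.   0.  71.  16.]
```

Request:
send_rows([
  [3.1,-2.1,0.2,0,0,-8.5,1],
  [3.3,-1.6,0.2,0,0,-8.5,1],
  [3.5,-1.1,0.2,0,0,-8.5,1],
  [3.6,-0.5,0.2,0,0,-8.5,1],
  [3.7,0,0.2,0,0,-8.5,1],
])

```text
time_s: 2.65
tcp_pos: [460.2, 208.6, 167.4]
orientation: [-179.9, -0.1, 106.7]
ft_force: [-0.2, -0.4, 0.2]
finger_gap: 88.6
```

Request:
send_rows([
  [3.6,0.5,0.2,0,0,-8.5,1],
  [2.5,1.0,0.2,0,0,-8.5,1],
  [0,0,0,0,0,0,1],
  [0,0,0,0,0,0,1],
  [0,0,0,0,0,0,1],
])

```text
time_s: 3.28
tcp_pos: [453.2, 267.9, 163.9]
orientation: [-179.9, -0.1, 123.7]
ft_force: [0.6, -0.2, 0.0]
finger_gap: 88.3
```

```bash
python3 - <<'E'
from h import *
plan((454,283.5,160),122.8)
s,p,d,m=grab('wrist');W=world('wrist',s,d,m);np.savez('w2.npz',p=p,d=d,W=W);cv2.imwrite('pics/w2.png',p[...,::-1])
def fit(P,n):
    rc=cv2.minAreaRect(P[:,:2].astype(np.float32)); print(n,len(P),P.mean(0).round(1),'rect',np.round(rc[0],1),np.round(rc[1],1),round(rc[2],1))
near=np.hypot(W[...,0]-454,W[...,1]-283.5)<38
for lo,hi in((15,25),(35,55),(45,55)): fit(W[near&(W[...,2]>lo)&(W[...,2]<hi)],(lo,hi))
E
```

```text
t 3.27 tcp [453.2 267.9 163.9] [-1.7985e+02 -9.0000e-02  1.2370e+02] shift cm [1.26 0.93 0.39]
turn [-0.15 -0.09  0.9 ]
turn [ 1.400e-01 -2.300e-01 -1.791e+02]
F [ 0.6 -0.2  0. ] gap 88.3 j [ 18.  23.  85.   0.  72. -16.]
(15, 25) 1555 [450.2 286.9  20.9] rect [451.1 286.4] [47.8 47.6] 33.4
(35, 55) 832 [450.9 286.8  46.4] rect [452.  285.1] [11.9 48.6] 33.1
(45, 55) 745 [451.1 286.4  46.9] rect [451.9 285.9] [11.4 46.6] 33.9
```

View pics/w2.png

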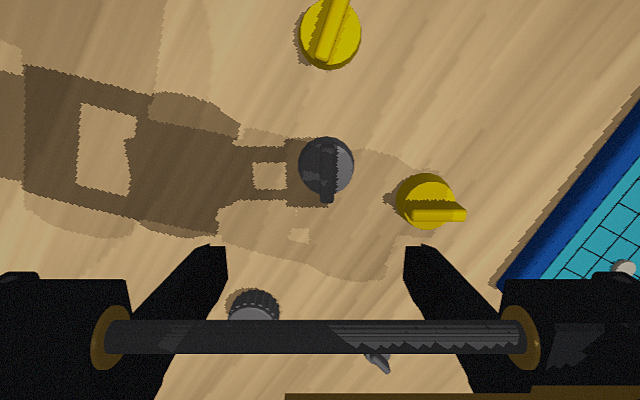

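The wrist view shows the knob at (326,167) with its bar pointing nearly along the tool x axis. The measured sizes, 12×48 mm and about 47 mm high, match the timer knob. Its centre is about (452,285) and its yaw 123.2°.

```bash
python3 -c "
from h import *
plan((452,285.3,60),123.2)"
```

```text
t 3.33 tcp [453.3 267.9 163.9] [-1.7986e+02 -9.0000e-02  1.2370e+02] shift cm [ 1.5   0.89 10.39]
turn [-0.14 -0.09  0.5 ]
turn [ 1.400e-01 -2.300e-01 -1.795e+02]
F [0.3 0.  0.2] gap 88.1 j [ 18.  23.  85.   0.  72. -16.]
```

Request:
send_rows([
  [0.7,0.4,2.5,0,0,0.2,-0.2],
  [0.7,0.4,3.5,0,0,0.2,-0.2],
  [0.1,0,3.5,0,0,0,-0.2],
  [0,0,0.8,0,0,0,-0.2],
  [0,0,0,0,0,0,-0.2],
])

```text
time_s: 3.95
tcp_pos: [453.8, 282.5, 60.4]
orientation: [179.9, -0.0, 122.8]
ft_force: [0.8, 0.0, -0.6]
finger_gap: 40.0
```

```bash
python3 - <<'E'
from h import *
plan((452,285.3,25),123.2)
s,p,d,m=grab('wrist');W=world('wrist',s,d,m);cv2.imwrite('pics/w3.png',p[...,::-1])
near=(np.hypot(W[...,0]-452,W[...,1]-285)<30)&(W[...,2]>40)&(W[...,2]<54)
P=W[near];print(len(P),P.mean(0),cv2.minAreaRect(P[:,:2].astype(np.float32)))
E
```

```text
t 3.95 tcp [453.8 282.5  60.4] [ 1.7991e+02 -1.0000e-02  1.2283e+02] shift cm [ 0.33 -0.01  3.54]
turn [ 0.09 -0.   -0.37]
turn [-1.0000e-02 -1.4000e-01  1.7963e+02]
F [ 0.8  0.  -0.6] gap 40.0 j [ 19.  32.  91.   0.  57. -14.]
1830 [450.73516782 287.45002329  46.53363099] ((451.8481750488281, 285.58477783203125), (11.8113374710083, 48.02873229980469), 33.3791618347168)
```

View pics/w3.png

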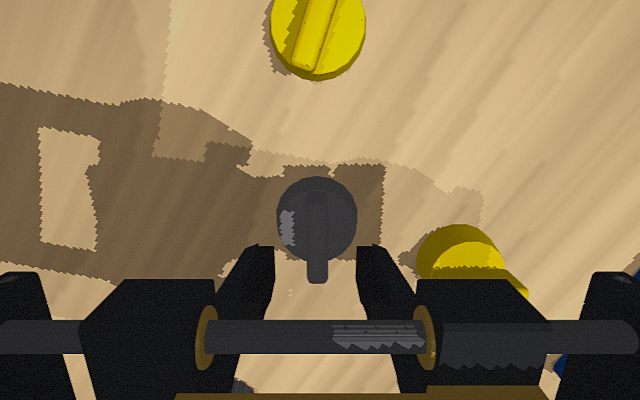

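The bar at (317,240) is centred between the fingertips (258 and 372). I'll descend and grip.

Request:
send_rows([
  [0.3,0,1.2,0,0,-0.4,-0.2],
  [0,0,1.2,0,0,0,-0.2],
  [0,0,0.8,0,0,0,-0.2],
  [0,0,0.2,0,0,0,-0.2],
  [0,0,0,0,0,0,-0.2],
], squeeze=30)

```text
time_s: 4.62
tcp_pos: [453.3, 285.5, 26.4]
orientation: [179.7, 0.1, 123.2]
ft_force: [0.9, -0.8, 0.9]
finger_gap: 35.5
```

Request:
send_rows([
  [0,0,0.1,0,0,0,-0.6],
  [0,0,0,0,0,0,-1],
  [0,0,0,0,0,0,-1],
  [0,0,0,0,0,0,-1],
  [0,0,0,0,0,0,-1],
], squeeze=30)

```text
time_s: 5.25
tcp_pos: [453.5, 285.6, 26.0]
orientation: [179.6, 0.1, 123.2]
ft_force: [0.5, 0.3, -0.0]
finger_gap: 11.8
```

Request:
send_rows([
  [0,0,0,0,0,0,-1],
  [0,0,-1,0,0,0,-1],
  [0,0,-3,0,0,0,-1],
  [0,0,-4,0,0,0,-1],
  [0,0,-2,0,0,0,-1],
])

```text
time_s: 5.88
tcp_pos: [452.4, 285.1, 129.5]
orientation: [179.7, 0.0, 123.2]
ft_force: [1.1, -0.4, -0.9]
finger_gap: 11.8
```

```bash
python3 - <<'E'
from h import *
plan((512.8,-193.2,140),141.5)
s,p,d,m=grab('wrist');W=world('wrist',s,d,m);cv2.imwrite('pics/w4.png',p[...,::-1])
rows((512.8,-193.2,145),141.5,10)
E
```

```text
t 5.88 tcp [452.4 285.1 129.5] [1.7974e+02 4.0000e-02 1.2324e+02] shift cm [-43.32 -21.16  -1.11]
turn [  0.25   0.08 -18.26]
turn [ 1.1000e-01 -3.5000e-01  1.6174e+02]
F [ 1.1 -0.4 -0.9] gap 11.8 j [ 20.  26.  87.   0.  67. -14.]
[-4.3, -2.1, -0.1, 0, 0, -1.8]
[-4.3, -2.3, -0.1, 0, 0, -1.8]
[-4.2, -2.4, -0.1, 0, 0, -1.8]
[-4.1, -2.5, -0.1, 0, 0, -1.8]
[-4.0, -2.7, -0.1, 0, 0, -1.8]
[-3.9, -2.8, -0.1, 0, 0, -1.8]
[-3.8, -2.9, -0.1, 0, 0, -1.8]
[-3.8, -3.0, -0.1, 0, 0, -1.8]
[-3.7, -3.1, -0.1, 0, 0, -1.8]
[-3.6, -3.3, -0.1, 0, 0, -1.8]
```

View pics/w4.png

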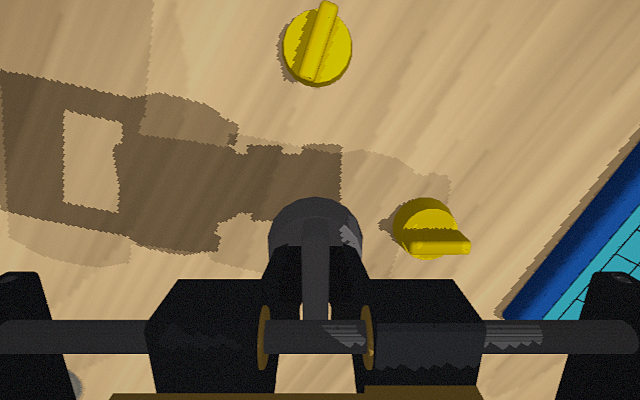

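The knob is held, with its bar between the fingers at (315,280). Moving to the timer.

Request:
send_rows([
  [-4.3,-2.1,-0.1,0,0,-1.8,-1],
  [-4.3,-2.3,-0.1,0,0,-1.8,-1],
  [-4.2,-2.4,-0.1,0,0,-1.8,-1],
  [-4.1,-2.5,-0.1,0,0,-1.8,-1],
  [-4.0,-2.7,-0.1,0,0,-1.8,-1],
])

```text
time_s: 6.55
tcp_pos: [483.5, 42.0, 136.9]
orientation: [179.4, 0.2, 132.9]
ft_force: [1.1, 1.2, -0.6]
finger_gap: 12.1
```

Request:
send_rows([
  [-3.9,-2.8,-0.1,0,0,-1.8,-1],
  [-3.8,-2.9,-0.1,0,0,-1.8,-1],
  [-3.8,-3.0,-0.1,0,0,-1.8,-1],
  [-3.0,-2.6,0,0,0,-1.8,-1],
  [0,0,0,0,0,0,-1],
])

```text
time_s: 7.18
tcp_pos: [507.4, -149.3, 139.2]
orientation: [179.4, 0.3, 140.1]
ft_force: [0.7, 1.3, -0.1]
finger_gap: 12.0
```

```bash
python3 -c "
from h import *
plan((512.8,-193.2,140),141.5)"
```

```text
t 7.17 tcp [ 507.4 -149.3  139.2] [179.43   0.35 140.08] shift cm [-3.23 -3.02 -0.09]
turn [ 0.56  0.36 -1.42]
turn [  0.56  -0.88 178.58]
F [ 0.7  1.3 -0.1] gap 12.0 j [-29.  25.  87.   1.  67. -80.]
```

Request:
send_rows([
  [-1.7,-1.5,0,0.3,0.2,-0.8,-1],
  [-1.5,-1.4,0,0.3,0.2,-0.7,-1],
  [0,0,0,0,0,0,-1],
  [0,0,0,0,0,0,-1],
  [0,0,0,0,0,0,-1],
])

```text
time_s: 7.8
tcp_pos: [512.6, -187.7, 138.6]
orientation: [-180.0, -0.3, 141.7]
ft_force: [-0.1, -0.6, -0.6]
finger_gap: 11.9
```

```bash
python3 - <<'E'
from h import *
plan((512.8,-193.2,90),141.5)
s,p,d,m=grab('wrist');W=world('wrist',s,d,m)
R=Rn.from_euler('xyz',s["orientation"],degrees=True); T=R.inv().apply((W-s['tcp_pos']).reshape(-1,3)).reshape(W.shape)
# knob in tool frame: bar top (z~-22) and skirt top (z~+4)
v,u=np.mgrid[:400,:640]
for lo,hi in((-26,-12),(0,8)):
    k=(abs(T[...,0])<35)&(abs(T[...,1])<30)&(T[...,2]>lo)&(T[...,2]<hi); P=T[k]
    print(lo,k.sum(),P.min(0).round(1),P.max(0).round(1))
cv2.imwrite('pics/w5.png',p[...,::-1])
E
```

```text
t 7.8 tcp [ 512.6 -187.7  138.6] [-180.     -0.26  141.7 ] shift cm [-0.38 -0.42  4.86]
turn [-0.   -0.26  0.2 ]
turn [   0.4   -0.  -179.8]
F [-0.1 -0.6 -0.6] gap 11.9 j [-33.  27.  84.   0.  70. -84.]
-26 3760 [-17.7 -21.9 -26. ] [ 25.1  20.7 -12. ]
0 1740 [ -1.1 -24.7   0. ] [25.7 23.3  8. ]
```

View pics/w5.png

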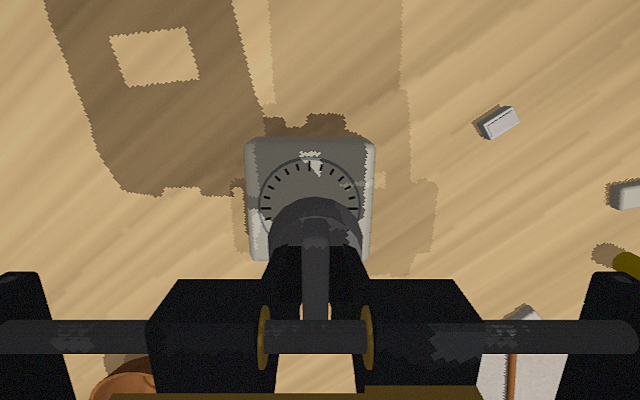

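The knob hangs straight over the dial, with the skirt at (316,230) and the dial centre behind it. Its offset in the hand is under 1 mm. I'll centre it and descend to just above the shaft.

Request:
send_rows([
  [-0.4,-0.4,1.5,0,-0.2,0.2,-1],
  [0,0,1.5,0,0,0,-1],
  [0,0,1.3,0,0,0,-1],
  [0,0,0.4,0,0,0,-1],
  [0,0,0,0,0,0,-1],
])

```text
time_s: 8.48
tcp_pos: [513.5, -191.5, 90.9]
orientation: [180.0, 0.0, 141.6]
ft_force: [0.2, 0.0, 0.1]
finger_gap: 11.3
```

```bash
python3 -c "
from h import *
plan((512.8,-193.2,71),141.5)"
```

```text
t 8.47 tcp [ 513.5 -191.5   90.9] [1.7998e+02 3.0000e-02 1.4160e+02] shift cm [-0.05 -0.18  1.99]
turn [0.02 0.03 0.1 ]
turn [-4.000e-02  4.000e-02 -1.799e+02]
F [0.2 0.  0.1] gap 11.3 j [-33.  30.  87.   0.  63. -84.]
```

Request:
send_rows([
  [-0.1,-0.2,0.2,0,0,0,-1],
  [0,0,0.4,0,0,0,-1],
  [0,0,0.4,0,0,0,-1],
  [0,0,0.3,0,0,0,-1],
  [0,0,0,0,0,0,-1],
])

```text
time_s: 9.1
tcp_pos: [513.4, -194.0, 77.9]
orientation: [180.0, 0.1, 141.6]
ft_force: [0.8, -0.1, -0.0]
finger_gap: 11.7
```

Request:
send_rows([
  [0,0,0.3,0,0,0,-1],
  [0,0,0.2,0,0,0,-1],
  [0,0,0.2,0,0,0,-1],
  [0,0,0.1,0,0,0,-1],
  [0,0,0,0,0,0,-1],
])

```text
time_s: 9.72
tcp_pos: [513.7, -194.2, 71.0]
orientation: [180.0, 0.2, 141.6]
ft_force: [0.5, -0.0, -0.1]
finger_gap: 11.7
```

```bash
python3 -c "
from h import *
plan((512.8,-193.2,71),141.5)"
```

```text
t 9.72 tcp [ 513.7 -194.2   71. ] [179.97   0.22 141.6 ] shift cm [0.13 0.03 0.  ]
turn [0.03 0.22 0.1 ]
turn [-3.500e-01  5.000e-02 -1.799e+02]
F [ 0.5 -0.  -0.1] gap 11.7 j [-33.  32.  88.   0.  60. -85.]
```

Request:
send_rows([
  [0,0,0.1,0,0,0,-1],
  [0,0,0.1,0,0,0,-1],
  [0,0,0.1,0,0,0,-1],
  [0,0,0.1,0,0,0,-1],
  [0,0,0,0,0,0,-1],
])

```text
time_s: 10.35
tcp_pos: [513.7, -194.3, 71.0]
orientation: [180.0, 0.4, 141.6]
ft_force: [-0.1, 0.0, -0.6]
finger_gap: 11.8
```

Request:
send_rows([
  [0,0,0.3,0,0,0,-1],
  [0,0,0.4,0,0,0,-1],
  [0,0,0.4,0,0,0,-1],
  [0,0,0.4,0,0,0,-1],
  [0,0,0.4,0,0,0,-1],
])

```text
time_s: 10.98
tcp_pos: [514.6, -195.0, 70.0]
orientation: [-179.9, 1.2, 141.8]
ft_force: [-14.2, 6.4, 40.3]
finger_gap: 11.2
```

```bash
python3 - <<'E'
from h import *
plan((512.8,-193.2,71),141.5)
s,p,d,m=grab('wrist');cv2.imwrite('pics/w6.png',p[...,::-1])
for n in('scene',):
    s,p,d,m=grab(n);cv2.imwrite('pics/s6.png',cv2.resize(p[120:240,130:330,::-1],None,fx=4,fy=4,interpolation=cv2.INTER_CUBIC))
E
```

```text
t 10.97 tcp [ 514.6 -195.    70. ] [-179.95    1.2   141.76] shift cm [ 0.25  0.04 -0.11]
turn [-0.05  1.2   0.26]
turn [-1.8800e+00 -8.0000e-02 -1.7973e+02]
F [-14.2   6.4  40.3] gap 11.2 j [-33.  32.  89.  -0.  58. -85.]
```

View pics/s6.png

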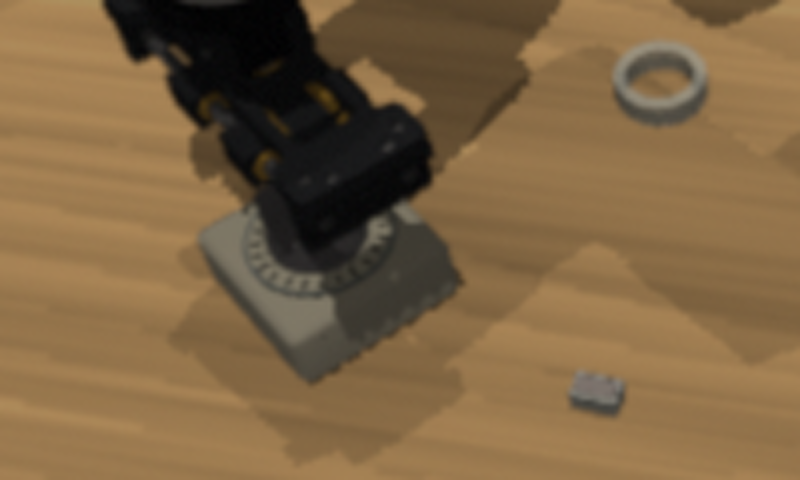

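The skirt sits flat on the dial at about (310,240). A 40 N push moved it no further, with TCP z at 70 mm, so the underside is at about 45 mm. I'll ease off while still holding, then release.

Request:
send_rows([
  [0,0,0,0,-0.5,0,-1],
  [0,0,0,0,0,0,-1],
  [0,0,0,0,0,0,-1],
  [0,0,0,0,0,0,-1],
  [0,0,0,0,0,0,-0.3],
])

```text
time_s: 11.7
tcp_pos: [514.8, -195.2, 69.9]
orientation: [-179.9, 1.7, 141.8]
ft_force: [1.0, -0.4, 0.8]
finger_gap: 20.0
```

Request:
send_rows([
  [0,0,0,0,0,0,-0.3],
  [0,0,0,0,0,0,-0.3],
  [0,0,0,0,0,0,-0.3],
  [0,0,0,0,0,0,-0.3],
  [0,0,0,0,0,0,-0.3],
])

```text
time_s: 12.32
tcp_pos: [514.6, -195.2, 69.3]
orientation: [-179.9, 1.7, 141.8]
ft_force: [-0.3, -0.5, -0.3]
finger_gap: 30.6
```

Request:
send_rows([
  [0,0,-1,0,0,0,-0.3],
  [0,0,-2,0,0,0,-0.3],
  [0,0,-3,0,0,0,-0.3],
  [0,0,-3,0,0,0,-0.3],
  [0,0,0,0,0,0,-0.3],
])

```text
time_s: 12.95
tcp_pos: [512.6, -193.4, 164.6]
orientation: [-180.0, 1.8, 141.8]
ft_force: [0.5, -0.5, 0.1]
finger_gap: 30.9
```

```bash
python3 - <<'E'
from h import *
plan((512.8,-193.2,71),141.5)
s,p,d,m=grab('wrist');cv2.imwrite('pics/w7.png',p[...,::-1]);W=world('wrist',s,d,m)
near=np.hypot(W[...,0]-513,W[...,1]+193)<32
for lo,hi in((60,72),(85,100)):
    P=W[near&(W[...,2]>lo)&(W[...,2]<hi)]; print(lo,len(P),np.median(P,0).round(1),cv2.minAreaRect(P[:,:2].astype(np.float32)))
f=(np.hypot(W[...,0]-513,W[...,1]+193)<48)&(W[...,2]>38)&(W[...,2]<50);print('face',np.median(W[f],0))
E
```

```text
t 12.95 tcp [ 512.6 -193.4  164.6] [-179.95    1.77  141.76] shift cm [0.29 0.04 9.35]
turn [-0.05  1.77  0.26]
turn [-2.7800e+00 -7.0000e-02 -1.7972e+02]
F [ 0.5 -0.5  0.1] gap 30.9 j [-33.  25.  83.  -0.  71. -85.]
60 2045 [ 511.1 -192.8   66.1] ((512.3206176757812, -194.14651489257812), (48.434593200683594, 46.96787643432617), 50.56160354614258)
85 1050 [ 510.6 -193.    91.8] ((512.61474609375, -194.4750518798828), (11.990604400634766, 47.22950744628906), 51.42487716674805)
face [ 501.44373588 -181.41241789   43.60719542]
```

View pics/w7.png

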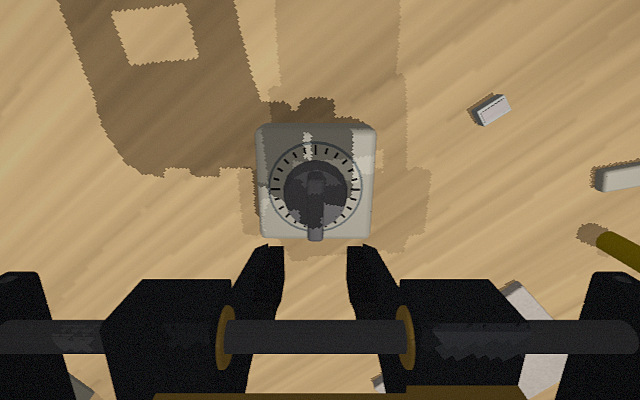

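The knob sits centred on the dial at (316,195), and the skirt top is 22.5 mm above the face, so it is home and released.

```bash
python3 -c "
from bench import robot
print(robot.close_job())"
```

```text
the job is handed in; nothing more can be done
None
```

The timer's knob is fully home on the shaft and released. I handed the job in at about 13 s of the 42 s allowed; it reports no verdict.

I gripped the larger grey bar knob by its bar, turned it in line with the shaft and lowered it over. I pushed until a 40 N reaction showed it was seated and eased off with the grip still closed. Then I let go and raised the gripper clear.

| Last check (wrist camera, after release) | Measured | Expected |
|---|---|---|
| Skirt top above dial face | 22.5 mm | 22 mm |
| Bar top above dial face | 48.2 mm | 48 mm |
| Knob centre from shaft axis | about 1.3 mm | under 10 mm |
| Bar direction against shaft direction | 141.4° against about 141.5° | within 23° |

- **Tool tilt:** the tool leaned about 1.7° during the push, but the knob was still level on the face afterwards.
- **Depth error:** the wrist camera's depth reads about 1 mm low, so I used heights relative to the face.
- **Other knobs:** I did not touch the small, round or yellow knobs, and I did not re-measure where they lie afterwards.

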